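Open a topping jar's dial lid to pour and shake the nuts into the mixing bowl

TASK

The clear jar with the dial sifter lid lies in the tilted rack with four chocolate nuts in it. While it lies there, push the dial's thumb tab clockwise until the dial is at its stop, the largest opening, without forcing it; then pick the jar up, shake all four nuts out into the steel mixing bowl, and lay the empty jar back in its own slot of the rack as it lay before, with the dial left fully open. Leave the other jar, the mug, the spatula and the sponge where they are, and keep the bowl standing on the counter about where it was.

Things in the scene. Friction and masses are not known exactly. Their poses are not given: they have to be found in the camera images.
- jar_center (a point): Centre of the clear square jar with the dial lid: 68 x 68 mm, 130 mm long, walls 3 mm, 0.3 to 0.55 kg, lying in the rack. Axes: x along the jar from lid to base (body ends at x = -65 and +65 mm), y across, z up as it lies. The lid end is tipped up 10 degrees, so the nuts stay in with the dial open. Take it across y, from above. Centre of mass within 10 mm of here.
- lid_center (a point): Middle of the jar's round lid, 73.5 mm from the jar's centre along its -x, on the dial's turning axis (the jar's x axis); same axes as jar_center. A white plate of radius 44 mm, open in its lower part (jar x -58 to -70 mm), and before it the grey dial, outer radius 44 mm (jar x -69.5 to -76 mm).
- dial (a joint): Dial angle: 0 (sifting holes only) to 1.8 rad (hard stop: largest opening, a 130 degree sector of 38 mm radius at the jar's underside, so the nuts leave along the lower wall when the lid end is tipped down). Starts at 0 to 0.4. Grows clockwise as seen facing the lid: the tab swings from the jar's +y side over the top to -y. Stiff: 0.06 N m, 1 to 2 N at the tab; stays where left.
- tab_tip (a point): Outer end of the dial's thumb tab, 64 mm from the jar's axis at jar x = -87.5 mm. The tab is a radial bar 9 mm thick, from 12 to 64 mm off the axis, that stands 24 mm forward of the dial's face (jar x -76 to -99.5 mm), so fingers can push it in front of the lid. From the jar's z axis it leans 0.9 rad to +y at dial 0, 0 at dial 0.9, and 0.9 rad to -y at dial 1.8.
- rack: Fixed wooden rack for two lying jars side by side, the dial jar in either slot. Origin on the counter under its middle; x from lid ends to base ends, y from slot to slot (slots at y = +68 and -68 mm), z up. The bed is 46 mm high over the origin, rises 10 degrees to the lid end and stops at x = -52 mm, so the lid overhangs.
- slot_a (a point): Where the centre of a jar lies in the rack's slot at y = +68 mm: rack (8, 68, 79) mm. Each slot has two posts 42 mm tall, at 30 to 50 mm from here towards the lid, 4 mm clear of the jar's sides; 10 mm high rails at 20 to 75 mm towards the base; and a 24 mm high stop behind the base. Between posts and rails the jar's sides are free for fingers.
- slot_b (a point): The same point of the slot at y = -68 mm, rack (8, -68, 79) mm.
- bowl: Loose round steel mixing bowl, rim radius 95 mm, 75 mm high, 0.45 kg; origin at the centre of its underside, z up.
- nut1: One of four loose chocolate-coated nuts, 30 x 22 mm rounded, 10 g, at first inside the jar; origin at its centre.
- nut2: Second nut, like nut1.
- nut3: Third nut, like nut1.
- nut4: Fourth nut, like nut1.
- plain_jar_center (a point): Point on the axis of the other jar, a shorter square jar (68 mm, clear, brown filling) with a plain round white screw lid, lying in the other slot, same axes as the first jar; its lid ends 51 mm from this point towards -x. To be left alone.
- mug: White mug, 80 mm across, 90 mm high, origin under its centre. To be left alone.
- spatula: Spatula with a wooden handle, 270 mm long, lying at the far side of the counter. To be left alone.
- sponge: Yellow sponge, 115 x 70 x 35 mm, origin under its centre. To be left alone.
There are look-alikes about, which are no part of the job. Leave any purple look-alike of the part that bears jar_center alone. What is shaped like the bowl but green is not meant.

How it is judged:
By the outcome, as a careful person would: the job done as asked, in the order asked, and still so for the second after the job is handed in, with the robot touching nothing.
It also fails if it takes over 67 s, if anything falls off the work surface, if the arm or the gripper's body presses on something with over 40 N, if the wrist force passes 120 N, or if a joint passes its speed limit or range.

ROBOT

A 6-joint arm with a two-finger parallel gripper is mounted at the origin on the work surface. World frame = base frame: x ahead of the robot, y to its left, z up, the work surface at z = 0. Lengths are in m, angles in rad, forces in N, time in s.
With the tool pointing down it reaches from about 0.375 to 0.925 m from the base axis. Payload 5.7 kg.
Tool frame: the origin (TCP) lies at the very end of the fingers, on their centre line; the grasp point (between the pads) lies 19 mm behind it; x points along the fingers, z is the direction in which the jaws open and shut, and the axes are right-handed (so a half turn about x gives the same grasp; the last joint's range is limited). The gripper opens to 88 mm and grips with 3 to 60 N. Pads are 20 mm wide; open, the fingers measure 115 mm over their backs; the gripper's body (75 mm by 178 mm) begins 61 mm behind the grasp point.
Start: joints at [-0.115, 0.359, 1.51, -0, 1.272, -0.115], TCP at [0.6, -0, 0.223] pointing down, gripper open.
Joint ranges: [-2.97, 2.97], [-1.01, 2.36], [0.21, 2.38], [-0.96, 4.11], [0.2, 2.71], [-2.98, 2.98]. Speed limits (rad/s): [2.39, 2.39, 3.14, 3.14, 3.14, 3.14].

INTERFACE

Orientations are given as a unit quaternion [x, y, z, w].
In Python, from rig import status, read_camera, workorder, finder gives the robot as it stands.
- The arm moves only by the shell command python3 -m handwheel 'ROWS' [FORCE]. ROWS is text: rows parted by semicolons, each of 7 numbers parted by spaces: the opening, from 0 (shut) to 1 (fully open), then the shift along the tool's x, y, z in m, then the turn, a rotation vector about the tool's x, y, z in rad. In form: gripper tx ty tz wx wy wz; .... A call has 1 to 10 rows; each row shifts and turns the commanded pose from where the row before left it, along the tool's axes as they then stand; what a row does not reach is not made up. A row lasts 1/8 s, in which the tool goes at most 62.5 mm and 10.7 degrees, less where a joint would pass 70% of its speed; a pose out of reach is approached as far as the arm can. A call is refused whole if a number of a shift passes 0.0625 or a number of a turn 0.188, either way. A call with a gripper value outside its range is refused whole. The fingers move at their own pace and stop on an object; FORCE is the grip in N (left out, the last holds). Time passes only in rows, so rows that do not move let the fingers close. It gives the time, the measured TCP pose, the force and the opening at its end, in the units of the state.
- status.state(): the state, without advancing time (a new reading comes with each control period).
- read_camera(name): name is "scene" or "side" or "wrist"; returns a dict with "img" (400x640x3 uint8, red, green, blue), "mtx" (3x3 intrinsics, pixels), "camera_from_world" (4x4, takes a point from world to camera coordinates). Camera axes: x right, y up, looking along -z (the intrinsics and any distortion apply to the point x, -y, -z); pixel columns grow to the right and rows downward; lengths in m; the calibration is good to about 2 mm. A picture is of the moment at which its call begins. There is no depth.
- workorder.finish_job(): hands the job in, once; it reports no verdict.
Trained networks look in a picture, given as the dict that the camera call returned (one of the last four; its "shot" number tells which), for a name from the list of things; names that differ only in an ending like _2 or _b are one class to them, and where a whole thing is asked for, a point or a joint stands for the part that bears it (a point fixed in the world has none). Each returns a list of dicts, best first, with "confidence" (0 to 1); they miss things now and then, are a little off and sometimes report something else, mostly with a low value. They report only what shows in the picture. A call takes as long as a camera call. They do not tell look-alikes from the thing itself.
- finder.silhouettes(picture, query): "pixels" (400x640 bool, what is visible of it) and "pixel" ([row, column] in pixels, amid what is visible of it).
The state is a dict: "t": time; "joint_pos": joint angles; "qvel": joint speeds; "joint_efforts": joint torques, N m; "tool_pos": TCP position; "tool_rot": TCP orientation; "wrist_force": force on the tool from outside, world axes, zero at the start; "moment": the same for the moment, N m; "opening": finger opening in m.
Only numpy, scipy, OpenCV 4.12 (cv2) and the standard library are available. Lean on these libraries where they do the work, as an engineer would, in place of code of your own. Each camera call takes 0.05 s, during which the arm holds its last target. There are 200 camera calls.

## Working session

There is one attempt and no reset: what is moved stays moved. The work goes in short steps, Python scripts to look and compute and a shell command to move; the robot and the scene stay as the last step left them, time stands still between calls to the robot, and variables do not carry over. Pictures are saved under pics/ and viewed, about 8 in all and at most 12, crops included, and the job is handed in when it is done.

```bash
mkdir -p pics; ls
cat > h.py <<'E'
import numpy as np,cv2,json
from rig import status, read_camera, workorder, finder
from scipy.spatial.transform import Rotation as R
def save(p,n,crop=None,s=1):
    im=p["img"][:,:,::-1]
    if crop: im=im[crop[0]:crop[1],crop[2]:crop[3]]
    cv2.imwrite(f"pics/{n}.png",cv2.resize(im,None,fx=s,fy=s))
def proj(p,X):
    X=np.atleast_2d(X); T=p["camera_from_world"]; c=X@T[:3,:3].T+T[:3,3]
    c=c*[1,-1,-1]; u=c@p["mtx"].T; return u[:,:2]/u[:,2:]
def ray(p,uv):
    T=p["camera_from_world"]; d=np.linalg.solve(p["mtx"],[uv[0],uv[1],1.])*[1,-1,-1]
    Rm=T[:3,:3]; return -Rm.T@T[:3,3], Rm.T@d/np.linalg.norm(d)
def atz(p,uv,z):
    o,d=ray(p,uv); return o+d*(z-o[2])/d[2]
def tri(rays):
    A=sum(np.eye(3)-np.outer(d,d) for o,d in rays); b=sum((np.eye(3)-np.outer(d,d))@o for o,d in rays)
    return np.linalg.solve(A,b)
E
python3 - <<'E'
from h import *
P={n:read_camera(n) for n in("scene","side")}
for n,p in P.items():
    print(n,p.keys(),np.round(ray(p,(320,200)),3).tolist())
    for q in["jar_center","lid_center","tab_tip","rack","slot_a","bowl","plain_jar_center","mug","nut1","dial","sponge","spatula"]:
        try:r=finder.silhouettes(p,q)
        except Exception as e: print(q,e);continue
        print(q,[(round(x["confidence"],2),[round(v) for v in x["pixel"]],int(x["pixels"].sum())) for x in r[:6]])
cv2.imwrite("pics/a.png",cv2.resize(np.vstack([P["scene"]["img"],P["side"]["img"]])[:,:,::-1],(480,600),interpolation=cv2.INTER_AREA))
save(P["scene"],"scene",s=1.25);save(P["side"],"side",s=1.25)
E
```

```text
pics
scene dict_keys(['img', 'mtx', 'camera_from_world', 'shot']) [[1.331, -0.898, 0.963], [-0.542, 0.656, -0.525]]
jar_center [(0.82, [248, 168], 1180), (0.7, [274, 271], 1507), (0.69, [228, 270], 1033)]
lid_center [(0.79, [229, 270], 1076), (0.65, [244, 170], 1246)]
tab_tip [(0.72, [247, 188], 156), (0.67, [260, 294], 97)]
rack [(0.9, [292, 269], 1346)]
slot_a [(0.82, [294, 271], 1236), (0.19, [273, 272], 1521)]
bowl [(0.77, [176, 289], 708), (0.59, [212, 349], 1244), (0.59, [163, 370], 886), (0.18, [293, 270], 1309)]
plain_jar_center [(0.77, [255, 244], 966)]
mug []
nut1 [(0.4, [213, 347], 1262)]
dial [(0.66, [244, 191], 171), (0.54, [255, 297], 95)]
sponge [(0.8, [197, 384], 392)]
spatula [(0.86, [275, 386], 626), (0.73, [256, 245], 972)]
side dict_keys(['img', 'mtx', 'camera_from_world', 'shot']) [[0.386, 1.539, 1.127], [0.057, -0.809, -0.585]]
jar_center [(0.9, [160, 397], 696), (0.85, [199, 350], 844), (0.83, [158, 305], 477)]
lid_center [(0.95, [161, 396], 643), (0.78, [159, 304], 530), (0.77, [196, 353], 805)]
tab_tip [(0.71, [165, 299], 245), (0.64, [162, 386], 194), (0.64, [196, 368], 65), (0.28, [159, 301], 487)]
rack [(0.95, [171, 326], 427), (0.38, [160, 301], 492)]
slot_a [(0.94, [169, 326], 490)]
bowl [(0.83, [224, 306], 1596), (0.67, [246, 404], 1671), (0.63, [313, 351], 2606)]
plain_jar_center [(0.76, [162, 337], 373)]
mug [(0.89, [264, 354], 758)]
nut1 [(0.56, [168, 325], 543)]
dial [(0.59, [161, 302], 216), (0.52, [162, 385], 157)]
sponge [(0.64, [275, 290], 684), (0.54, [227, 303], 1520)]
spatula [(0.74, [214, 243], 350), (0.47, [163, 302], 245)]
```

View pics/scene.png

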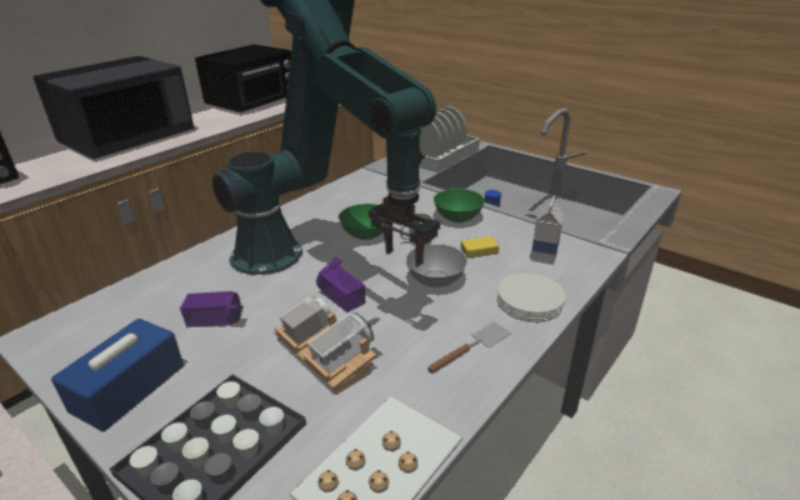

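View pics/side.png

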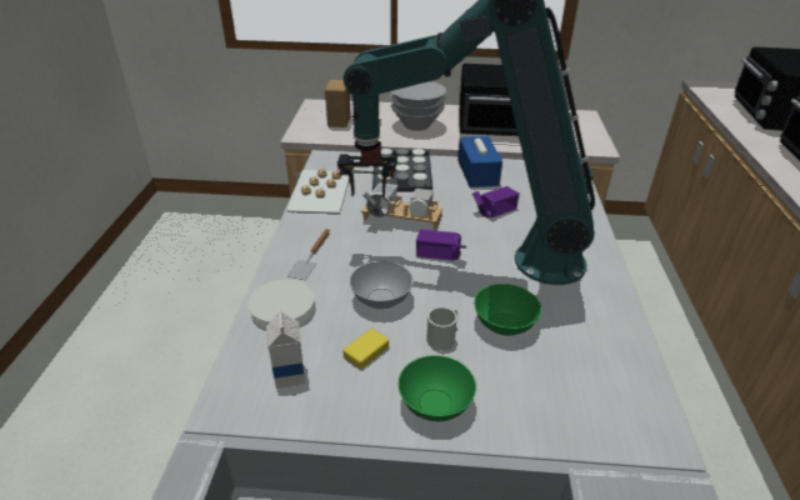

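Candidates for the dial jar (scene pixels, row,col): the clear jar in the rack at (274,271), and purple look-alikes at (248,168) and (228,270). I take the clear one. Bowls: steel at (212,349), green at (176,289) and (163,370), so I take the steel one. Next come triangulation and a close crop to check the choice.

Run:
```python
from h import *
P={n:read_camera(n) for n in("scene","side","wrist")}
def best(n,q,near):
    r=finder.silhouettes(P[n],q); r=[x for x in r if np.hypot(*(np.array(x["pixel"])-near))<25]
    return r[0] if r else None
for q,a,b in[("bowl",(212,349),(224,306)),("jar_center",(274,271),(159,303)),("plain_jar_center",(255,244),(162,337)),("rack",(292,269),(171,326)),("tab_tip",(258,296),(163,300)),("mug",(0,0),(264,354)),("sponge",(197,384),(275,290))]:
    x,y=best("scene",q,a),best("side",q,b)
    if x and y:
        t=tri([ray(P["scene"],x["pixel"][::-1]),ray(P["side"],y["pixel"][::-1])]); print(q,np.round(t,3),proj(P["scene"],t).round(),x["pixel"],proj(P["side"],t).round(),y["pixel"])
    else: print(q,x and x["pixel"],y and y["pixel"])
m=best("side","mug",(264,354)); print("mug",atz(P["side"],m["pixel"][::-1],.045))
x=best("side","bowl",(224,306));v,u=np.nonzero(x["pixels"]);print("bowl ext",u.min(),u.max(),v.min(),v.max())
for uv in[(u.min(),v[u==u.min()].mean()),(u.max(),v[u==u.max()].mean())]:print(atz(P["side"],uv,.073))
print("wrist",ray(P["wrist"],(320,200)),ray(P["wrist"],(320,390)))
S=P["scene"]["img"][220:320,200:320,::-1];D=P["side"]["img"][130:195,265:375,::-1]
S=cv2.resize(S,(600,500),interpolation=2);cv2.imwrite("pics/c.png",S)
cv2.imwrite("pics/d.png",cv2.resize(D,(770,455),interpolation=2))
```

```text
bowl [0.541 0.238 0.061] [[350. 211.]] [211.1, 350.8] [[303. 226.]] [226.1, 303.2]
jar_center [ 0.586 -0.204  0.07 ] [[278. 275.]] [271.8, 272.6] [[303. 162.]] [164.4, 299.5]
plain_jar_center [ 0.433 -0.21   0.069] [[243. 257.]] [257.3, 244.1] [[338. 163.]] [163.0, 338.1]
rack [292.7, 273.1] None
tab_tip None [165.5, 299.2]
mug None [265.5, 352.0]
sponge [0.548 0.459 0.019] [[382. 197.]] [196.4, 380.4] [[293. 277.]] [277.8, 291.2]
mug [0.35260477 0.41165361 0.045     ]
bowl ext 279 329 209 246
[0.62569724 0.25295527 0.073     ]
[0.44336266 0.2266714  0.073     ]
wrist (array([0.59896421, 0.06593579, 0.38660745]), array([-0.00337315, -0.25294066, -0.96747591])) (array([0.59896421, 0.06593579, 0.38660745]), array([-0.00285319, -0.70061468, -0.71353411]))
```

View pics/c.png

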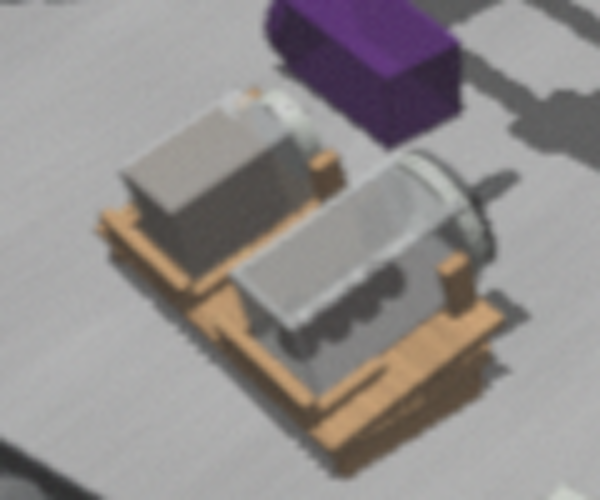

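The crop at scene (275,275) shows the clear dial jar in the slot nearer the camera, with nuts visible low inside. The tab stands to the far side and leans to world +x. The plain jar is in the other slot.

```bash
python3 - <<'E'
from h import *
s=status.state(); print(s["t"],s["tool_pos"],R.from_quat(s["tool_rot"]).as_matrix().round(3).tolist(),s["opening"])
E
sed -n 1,5p h.py >/dev/null
```

```text
2.25 [ 5.99969353e-01 -9.22842420e-06  2.22618767e-01] [[-0.0, -0.0, 1.0], [0.0, 1.0, 0.0], [-1.0, 0.0, -0.0]] 0.0876305297305549
```

```bash
python3 -m handwheel '1 -0.04 -0.035 -0.02 0 0 0; 1 -0.04 -0.035 -0.02 0 0 0; 1 0 0 0 0 0 0'
python3 - <<'E'
from h import *
p=read_camera("wrist");save(p,"w1",s=1.25)
import pickle;pickle.dump(p,open("w1.pkl","wb"))
print(p["mtx"],status.state()["tool_pos"])
E
```

```text
t: 2.62
tool_pos: [0.5611, -0.0723, 0.3062]
tool_rot: [0.0, 0.705, -0.002, 0.709]
wrist_force: [0.1, 0.4, -0.8]
opening: 0.0878
[[329.88500447   0.         321.47248572]
 [  0.         329.88500447 197.36571554]
 [  0.           0.           1.        ]] [ 0.56057725 -0.07095683  0.30419082]
```

View pics/w1.png

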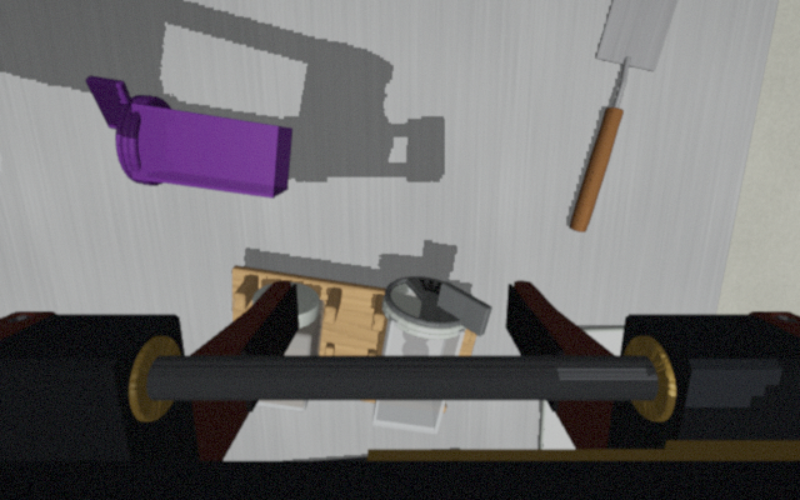

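The wrist picture shows the dial lid around (342,240) in 640-px units, its tab leaning to +x with the outer end near (387,255). The jar's base edge runs (300,339)–(353,344). I fit the rack pose and dial angle to these points.

```bash
cat >> h.py <<'E'
def rackT(q):
    T=np.eye(4);T[:3,:3]=R.from_euler('z',q[2]).as_matrix();T[:2,3]=q[:2];return T
def jarT(q,side=1):
    # lid end up 10deg: -x goes up
    J=np.eye(4);J[:3,:3]=R.from_euler('y',np.radians(10)).as_matrix();J[:3,3]=[.008,.068*side,.079];return rackT(q)@J
def tf(T,X): return np.atleast_2d(X)@T[:3,:3].T+T[:3,3]
def tab(th,r=.064,x=-.0875):
    a=.9-th; return np.array([x,r*np.sin(a),r*np.cos(a)])
E
cat > fit.py <<'E'
from h import *
import pickle
from scipy.optimize import least_squares
w=pickle.load(open("w1.pkl","rb"));s=read_camera("scene")
t=np.linspace(0,2*np.pi,200);C=np.c_[np.full(200,-.076),.044*np.cos(t),.044*np.sin(t)]
C=np.r_[C,C+[.0065,0,0]]
B=[[.065,-.034,.034],[.065,.034,.034]]
def res(v):
    T=jarT(v[:3]);c=proj(w,tf(T,C))
    return np.r_[(proj(w,tf(T,B))-[[300,339],[353,344]]).ravel(),c[:,0].min()-307.2,c[:,1].min()-221.6,
      (proj(s,tf(T,B))-[[247,273.6],[258,285]]).ravel(),(proj(w,tf(T,tab(v[3])))-[387,255]).ravel()]
f=least_squares(res,[.52,-.2,-1.57+3.14,.2]) if 0 else min((least_squares(res,[.52,-.2,a,.2]) for a in(1.2,1.57,-1.57,-1.2)),key=lambda f:f.cost)
print(f.x,f.cost,f.fun.round(1));T=jarT(f.x[:3]);print(T.round(3))
print("lid",tf(T,[-.0735,0,0]),"tab",tf(T,tab(f.x[3])),tf(T,tab(1.8)),"plain",jarT(f.x[:3],-1)[:3,3])
E
python3 fit.py
```

```text
[ 0.51177042 -0.20788795 -1.71655596  0.15591776] 9.818144104018732 [ 0.5  0.3 -0.7  1.5  0.  -2.9 -1.9  1.4  0.5  1.5  0.   0. ]
[[-0.143  0.989 -0.025  0.578]
 [-0.974 -0.145 -0.172 -0.226]
 [-0.174  0.     0.985  0.079]
 [ 0.     0.     0.     1.   ]]
lid [[ 0.58840064 -0.1540639   0.09176314]] tab [[ 0.63210295 -0.15480829  0.14056431]] [[ 0.53979847 -0.13997629  0.13337286]] plain [ 0.44332955 -0.20592652  0.079     ]
```

```bash
cat >> h.py <<'E'
Q=[.5118,-.2079,-1.7166]
J=jarT(Q)
def plan(pos,Rt):
    s=status.state();Rc=R.from_quat(s["tool_rot"]).as_matrix();d=np.array(pos)-s["tool_pos"]
    print("t",s["t"],"pos",s["tool_pos"].round(4),"jar",(J[:3,:3].T@(s["tool_pos"]-J[:3,3])).round(4),"open",s["opening"].round(4),"F",np.round(s["wrist_force"],1))
    print("turn",R.from_matrix(Rc.T@Rt).as_rotvec().round(4),"shift now",(Rc.T@d).round(4),"shift after turn",(Rt.T@d).round(4))
Rj=np.c_[-J[:3,2],-J[:3,0],J[:3,1]]
def jp(x,y,z): return tf(J,[x,y,z])[0]
E
python3 -c "
from h import *
plan(jp(-.094,.085,.10),Rj)"
```

```text
Traceback (most recent call last):
  File "h.py", line 31, in plan
    print("t",s["t"],"pos",s["tool_pos"].round(4),"jar",(J[:3,:3].T@(s["tool_pos"]-J[:3,3])).round(4),"open",s["opening"].round(4),"F",np.round(s["wrist_force"],1))
                                                                                                             ^^^^^^^^^^^^^^^^^^
AttributeError: 'float' object has no attribute 'round'
```

```bash
sed -i 's/s\["opening"\].round(4)/round(s["opening"],4)/' h.py
python3 -c "
from h import *
plan(jp(-.094,.085,.10),Rj)"
```

```text
t 2.725 pos [ 0.5601 -0.0701  0.3028] jar [-0.1879 -0.0403  0.1941] open 0.088 F [ 0.1 -0.8  0.1]
turn [ 0.1444 -0.0118  0.1739] shift now [ 0.109  -0.0935  0.1129] shift after turn [ 0.0941 -0.0939  0.1253]
```

```bash
python3 -m handwheel '0 0 0 0 0.072 -0.006 0.087; 0 0 0 0 0.072 -0.006 0.087; 0 0.031 -0.031 0.042 0 0 0; 0 0.031 -0.031 0.042 0 0 0; 0 0.031 -0.031 0.042 0 0 0; 0 0 0 0 0 0 0' 10
python3 -c "
from h import *
plan(jp(-.094,.085,.03),Rj)"
```

```text
t: 3.48
tool_pos: [0.6731, -0.1627, 0.1874]
tool_rot: [0.114, 0.701, 0.011, 0.703]
wrist_force: [-0.2, 0.7, -0.2]
opening: 0.0314
t 3.475 pos [ 0.6731 -0.1627  0.1874] jar [-0.0938  0.0851  0.0935] open 0.0314 F [-0.2  0.7 -0.2]
turn [-0.0009 -0.0099 -0.0021] shift now [0.0635 0.     0.0006] shift after turn [ 0.0635  0.0002 -0.0001]
```

```bash
python3 -m handwheel '0 0.03 0 0 0 0 0; 0 0.033 0 0 0 0 0; 0 0 0 0 0 0 0' 10
python3 - <<'E'
from h import *
plan(jp(-.094,-.01,.03),Rj)
p=read_camera("wrist"); s=read_camera("side")
a=cv2.resize(p["img"][180:330,250:480],(690,450)); b=cv2.resize(s["img"][130:180,270:350],(240,150),interpolation=2)
a[:150,:240]=b
cv2.imwrite("pics/w2.png",a[:,:,::-1])
E
```

```text
t: 3.85
tool_pos: [0.6726, -0.1491, 0.1302]
tool_rot: [0.113, 0.701, 0.012, 0.704]
wrist_force: [-0.5, 0.0, -0.4]
opening: 0.0023
t 3.85 pos [ 0.6726 -0.1491  0.1302] jar [-0.097   0.0825  0.0349] open 0.0023 F [-0.5  0.  -0.4]
turn [ 0.0018 -0.0076 -0.0019] shift now [ 0.0056 -0.0029 -0.0925] shift after turn [ 0.0049 -0.003  -0.0925]
```

View pics/w2.png

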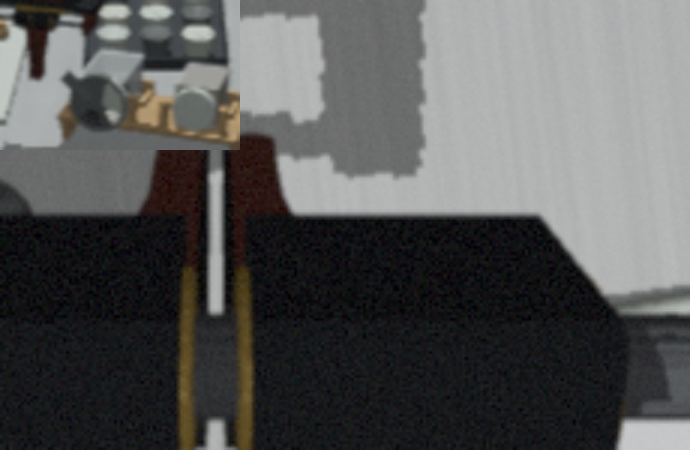

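The side inset shows the tab leaning to +x and the closed fingers standing beyond it, as planned. I start the sweep.

```bash
python3 -m handwheel '0 0.004 -0.002 -0.014 0 0 0; 0 0 0 -0.014 0 0 0; 0 0 0 -0.014 0 0 0; 0 0 0 -0.014 0 0 0; 0 0 0 0 0 0 0' 10
python3 - <<'E'
from h import *
plan(jp(-.094,-.01,.03),Rj)
p=read_camera("side");r=[x for x in finder.silhouettes(p,"tab_tip") if np.hypot(*(np.array(x["pixel"])-(162,300)))<25]
print([(x["confidence"],x["pixel"],x["pixels"].sum()) for x in r],proj(p,tf(J,[tab(a) for a in(.15,.9,1.8)])))
E
```

```text
t: 4.58
tool_pos: [0.6218, -0.1462, 0.1319]
tool_rot: [0.111, 0.696, 0.01, 0.709]
wrist_force: [0.4, 0.2, 1.0]
opening: 0.0005
t 4.575 pos [ 0.6218 -0.1462  0.1319] jar [-0.0929  0.0319  0.0373] open 0.0005 F [0.4 0.2 1. ]
turn [0.002  0.0063 0.002 ] shift now [ 0.007   0.0012 -0.042 ] shift after turn [ 0.0073  0.0011 -0.0419]
[(0.81, [166.2, 301.0], np.int64(171))] [[291.14985724 153.31793817]
 [301.09548431 150.78070446]
 [312.26452576 157.58026418]]
```

```bash
python3 -m handwheel '0 0.003 0 -0.010 0 0 0; 0 0.002 0 -0.010 0 0 0; 0 0.002 0 -0.008 0 0 0; 0 0 0 -0.007 0 0 0; 0 0 0 0 0 0 0' 10
python3 -c "
from h import *
plan(jp(-.094,-.017,.03),Rj)"
```

```text
t: 5.3
tool_pos: [0.5838, -0.1386, 0.1212]
tool_rot: [0.112, 0.699, 0.011, 0.706]
wrist_force: [-0.1, -1.2, -0.1]
opening: 0.0009
t 5.3 pos [ 0.5838 -0.1386  0.1212] jar [-0.0931 -0.0069  0.0264] open 0.0009 F [-0.1 -1.2 -0.1]
turn [ 0.0009 -0.0032 -0.0001] shift now [-0.0035  0.001  -0.0101] shift after turn [-0.0036  0.0009 -0.0101]
```

```bash
for i in 1; do python3 -m handwheel '0 0 0 -0.003 0 0 0; 0 0 0 -0.003 0 0 0; 0 0 0 0 0 0 0' 10; done
python3 - <<'E'
from h import *
plan(jp(-.094,-.017,.03),Rj);print(status.state()["moment"])
p=read_camera("side");c=read_camera("scene")
a=np.hstack([cv2.resize(x,(390,390),interpolation=2) for x in(p["img"][130:190,275:335],c["img"][225:285,255:315])])
cv2.imwrite("pics/s3.png",a[:,:,::-1])
print(proj(p,tf(J,[[-.0875,0,0],tab(1.4),tab(1.8)])))
E
```

```text
t: 5.68
tool_pos: [0.579, -0.138, 0.1217]
tool_rot: [0.112, 0.699, 0.011, 0.707]
wrist_force: [1.1, -0.7, -0.8]
opening: 0.0004
t 5.675 pos [ 0.579  -0.138   0.1217] jar [-0.093  -0.0116  0.0269] open 0.0004 F [ 1.1 -0.7 -0.8]
turn [ 0.0013 -0.0012  0.0003] shift now [-0.0031  0.001  -0.0054] shift after turn [-0.0031  0.001  -0.0054]
[-0.19572932 -0.35848476 -0.01561632]
[[300.61279468 164.76463115]
 [307.99928751 153.40025221]
 [312.26452576 157.58026418]]
```

View pics/s3.png

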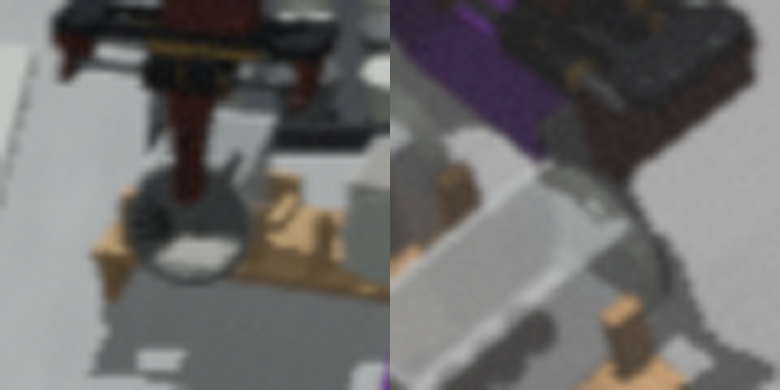

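The picture shows the finger in front of the lid and the tab past vertical on the far side, tip about side px (311.9,153.8). The lower opening shows light. The disc looks centred at about (304,163), so I check that against the model.

Run:
```python
from h import *
p=read_camera("side");s=status.state()
f=lambda u:((u-[275,130])*6.5).round(0)
t=np.linspace(0,2*np.pi,100);c=proj(p,tf(J,np.c_[np.full(100,-.076),.044*np.cos(t),.044*np.sin(t)]))
print("tcp",f(proj(p,s["tool_pos"])),"disc",f(c.min(0)),f(c.max(0)))
for a in(1.2,1.4,1.6,1.8):print(a,f(proj(p,tf(J,[tab(a)]))))
```

```text
tcp [[183. 193.]] disc [108. 157.] [235. 281.]
1.2 [[197. 143.]]
1.4 [[214. 152.]]
1.6 [[230. 164.]]
1.8 [[242. 179.]]
```

```bash
for k in a; do python3 -m handwheel '0 -0.002 0 -0.003 0 0 0; 0 0 0 -0.002 0 0 0; 0 0 0 0 0 0 0' 10; done; python3 -c "
from h import *
plan(jp(-.094,-.017,.03),Rj);print(status.state()['moment'])"; python3 -m handwheel '0 0 0 -0.002 0 0 0; 0 0 0 0 0 0 0' 10; python3 -c "
from h import *
plan(jp(-.094,-.017,.03),Rj);print(status.state()['moment'])"
```

```text
t: 6.2
tool_pos: [0.574, -0.1377, 0.1237]
tool_rot: [0.112, 0.698, 0.011, 0.707]
wrist_force: [1.5, -0.6, 0.2]
opening: 0.0005
t 6.2 pos [ 0.574  -0.1377  0.1237] jar [-0.0929 -0.0166  0.029 ] open 0.0005 F [ 1.5 -0.6  0.2]
turn [ 0.0013 -0.0011  0.0003] shift now [-0.001   0.0011 -0.0004] shift after turn [-0.001   0.0011 -0.0004]
[-0.10660638 -0.20366905 -0.04445493]
t: 6.45
tool_pos: [0.572, -0.1374, 0.1236]
tool_rot: [0.112, 0.698, 0.011, 0.707]
wrist_force: [1.0, -0.4, -0.5]
opening: 0.0004
t 6.45 pos [ 0.572  -0.1374  0.1236] jar [-0.093  -0.0187  0.0289] open 0.0004 F [ 1.  -0.4 -0.5]
turn [ 0.0013 -0.0012  0.0003] shift now [-0.0011  0.001   0.0017] shift after turn [-0.0011  0.001   0.0017]
[-0.11766076 -0.24074726 -0.03722806]
```

Force still only about 1 N. I continue in 2 mm steps.

```bash
python3 -m handwheel '0 0 0 -0.002 0 0 0; 0 0 0 0 0 0 0' 10;  python3 -m handwheel '0 0 0 -0.002 0 0 0; 0 0 0 0 0 0 0' 10
python3 - <<'E'
from h import *
plan(jp(-.094,-.017,.03),Rj)
p=read_camera("side");cv2.imwrite("pics/s4.png",cv2.resize(p["img"][130:190,275:335],(390,390),interpolation=2)[:,:,::-1])
E
```

```text
t: 6.7
tool_pos: [0.5701, -0.1371, 0.1236]
tool_rot: [0.112, 0.699, 0.011, 0.707]
wrist_force: [2.1, -0.3, -0.5]
opening: 0.0007
t: 6.95
tool_pos: [0.5681, -0.1368, 0.1236]
tool_rot: [0.112, 0.699, 0.011, 0.707]
wrist_force: [1.0, -1.1, -0.8]
opening: 0.0
t 6.95 pos [ 0.5681 -0.1368  0.1236] jar [-0.093  -0.0226  0.0289] open 0.0 F [ 1.  -1.1 -0.8]
turn [ 0.0013 -0.0013  0.0002] shift now [-0.0011  0.001   0.0056] shift after turn [-0.0011  0.001   0.0056]
```

View pics/s4.png

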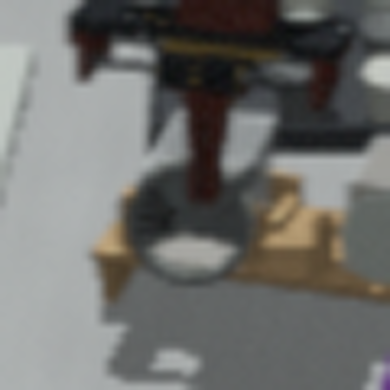

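The tab tip is now about (255,178) in the crop and the opening is nearly symmetric at the bottom, so the dial is close to its stop. Small steps until the force rises.

```bash
python3 -m handwheel '0 0 0 -0.0015 0 0 0; 0 0 0 0 0 0 0' 10|sed -n '2p;4p'; python3 -m handwheel '0 0 0 -0.0015 0 0 0; 0 0 0 0 0 0 0' 10|sed -n '2p;4p'
```

```text
tool_pos: [0.5667, -0.1366, 0.1237]
wrist_force: [1.5, -0.4, 0.0]
tool_pos: [0.5652, -0.1364, 0.1236]
wrist_force: [0.7, -0.4, 0.4]
```

```bash
python3 -m handwheel '0 0 0 -0.0015 0 0 0; 0 0 0 0 0 0 0' 10|sed -n '2p;4p'
```

```text
tool_pos: [0.5637, -0.1362, 0.1236]
wrist_force: [1.0, -1.1, 0.3]
```

```bash
python3 -m handwheel '0 0 0 -0.0015 0 0 0; 0 0 0 0 0 0 0' 10|sed -n '2p;4p'; python3 -m handwheel '0 0 0 -0.0015 0 0 0; 0 0 0 0 0 0 0' 10|sed -n '2p;4p'
```

```text
tool_pos: [0.5622, -0.136, 0.1236]
wrist_force: [1.7, -0.6, 0.6]
tool_pos: [0.5607, -0.1357, 0.1236]
wrist_force: [0.9, -0.1, 0.5]
```

```bash
python3 -m handwheel '0 0 0 -0.0015 0 0 0; 0 0 0 0 0 0 0' 10|sed -n '2p;4p'
```

```text
tool_pos: [0.5599, -0.1357, 0.1239]
wrist_force: [3.4, -0.1, 0.2]
```

```bash
python3 -m handwheel '0 0 0 -0.001 0 0 0; 0 0 0 0 0 0 0' 10|sed -n '2p;4p'
python3 -c "
from h import *
plan(jp(-.094,-.017,.03),Rj)
p=read_camera('side');cv2.imwrite('pics/s5.png',cv2.resize(p['img'][130:190,275:335],(390,390),interpolation=2)[:,:,::-1])"
```

```text
tool_pos: [0.5594, -0.1358, 0.124]
wrist_force: [5.6, -0.2, 1.6]
t 8.75 pos [ 0.5594 -0.1358  0.124 ] jar [-0.0928 -0.0314  0.0294] open 0.0004 F [ 5.6 -0.2  1.6]
turn [0.0014 0.001  0.0007] shift now [-0.0006  0.0012  0.0144] shift after turn [-0.0006  0.0012  0.0144]
```

The force rose to 5.6 N with the fingers no longer advancing, well above dial friction, so the dial is at its stop. I back off, lift, open, and look from above.

```bash
python3 -m handwheel '0 0 0 0.012 0 0 0; 0 0 0.01 0.015 0 0 0; 0.3 -0.05 0.01 0.005 0 0 0; 1 -0.05 0.015 0 0 0 0; 1 -0.04 0.015 0 0 0 0; 1 0 0 0 0 0 0'
python3 - <<'E'
from h import *
import pickle
plan(jp(-.005,0,.08),Rj)
p=read_camera("wrist");pickle.dump(p,open("w2.pkl","wb"));save(p,"w3",(100,400,150,510),2)
E
```

```text
t: 9.55
tool_pos: [0.5962, -0.1149, 0.2738]
tool_rot: [0.111, 0.697, 0.011, 0.709]
wrist_force: [-0.3, 0.2, -0.2]
opening: 0.0371
t 9.55 pos [ 0.5962 -0.1149  0.2738] jar [-0.1444  0.002   0.1724] open 0.0371 F [-0.3  0.2 -0.2]
turn [0.0036 0.0045 0.0016] shift now [ 0.0926 -0.1392 -0.0029] shift after turn [ 0.0924 -0.1394 -0.002 ]
```

View pics/w3.png

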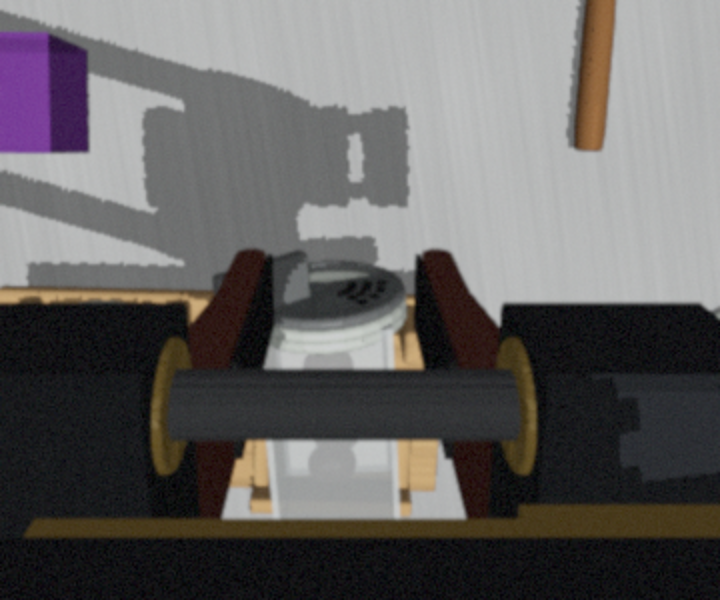

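The picture shows the jar between the opening fingers, tab hidden behind the left finger (about (300,265) crop). The jar top's sides are at crop x≈272/395 near the base, i.e. px (286,359) and (347,359).

Run:
```python
from h import *
import pickle
p=pickle.load(open("w2.pkl","rb"))
f=lambda X:((proj(p,tf(J,X))-[150,100])*2).round()
print("side edges",f([[.055,-.034,.034],[.055,.034,.034],[-.055,-.034,.034],[-.055,.034,.034]]))
t=np.linspace(0,2*np.pi,200);c=f(np.c_[np.full(200,-.076),.044*np.cos(t),.044*np.sin(t)]);print("dial",c.min(0),c.max(0))
print("tab1.8",f([tab(1.8)]),f([tab(1.8,.012)]),f([tab(1.5)]))
print("post tops inner",f([[-.04,s*.038,.008] for s in(-1,1)]),"rail inner",f([[.06,s*.038,-.024] for s in(-1,1)]))
```

```text
side edges [[275. 532.]
 [400. 532.]
 [270. 347.]
 [406. 347.]]
dial [257. 255.] [420. 317.]
tab1.8 [[234. 291.]] [[321. 267.]] [[260. 302.]]
post tops inner [[268. 350.]
 [408. 350.]] rail inner [[277. 470.]
 [398. 470.]]
```

```bash
python3 -m handwheel '1 0 -0.05 -0.002 0.01 0 0; 1 0 -0.05 -0.002 0.005 0 0; 1 0.01 -0.039 -0.001 0 0 0; 1 0.04 0 0 0 0 0; 1 0.04 0 0 0 0 0; 1 0 0 0 0 0 0' 35
python3 -c "
from h import *
plan(jp(-.005,-.003,-.019),Rj)"
```

```text
t: 10.35
tool_pos: [0.5669, -0.2319, 0.1527]
tool_rot: [0.119, 0.702, 0.007, 0.702]
wrist_force: [-0.2, -0.0, -0.6]
opening: 0.0875
t 10.35 pos [ 0.5669 -0.2319  0.1527] jar [-0.0052 -0.01    0.074 ] open 0.0875 F [-0.2 -0.  -0.6]
turn [-0.015  -0.0107 -0.0042] shift now [ 0.0929 -0.0005  0.008 ] shift after turn [ 0.093  -0.0002  0.007 ]
```

```bash
python3 -m handwheel '1 0 0 0.007 0 0 0; 1 0.031 0 0 0 0 0; 1 0.031 0 0 0 0 0; 1 0.029 0 0 0 0 0; 1 0 0 0 0 0 0' 35
python3 -c "
from h import *
plan(jp(-.005,-.003,-.019),Rj)"
```

```text
t: 10.98
tool_pos: [0.5795, -0.2195, 0.0675]
tool_rot: [0.118, 0.699, 0.006, 0.705]
wrist_force: [0.6, 0.3, 0.9]
opening: 0.088
t 10.975 pos [ 0.5795 -0.2195  0.0675] jar [-0.0042  0.0006 -0.0124] open 0.088 F [0.6 0.3 0.9]
turn [-0.0133 -0.0024 -0.0003] shift now [ 0.0066  0.0007 -0.0036] shift after turn [ 0.0066  0.0008 -0.0036]
```

```bash
python3 -m handwheel '1 0.005 0 -0.0035 0 0 0; 0.7 0 0 0 0 0 0; 0.7 0 0 0 0 0 0; 0.7 0 0 0 0 0 0; 0.7 0 0 0 0 0 0; 0.7 0 0 0 0 0 0' 35
python3 -c "
from h import *
plan(jp(-.005,-.003,-.019),Rj)"
```

```text
t: 11.72
tool_pos: [0.576, -0.2188, 0.0639]
tool_rot: [0.117, 0.698, 0.005, 0.706]
wrist_force: [-3.6, 0.1, 5.7]
opening: 0.0688
t 11.725 pos [ 0.576  -0.2188  0.0639] jar [-0.0038 -0.0029 -0.016 ] open 0.0688 F [-3.6  0.1  5.7]
turn [-0.0134 -0.0006  0.0006] shift now [ 0.003   0.0012 -0.0001] shift after turn [ 0.003   0.0012 -0.0001]
```

```bash
python3 -m handwheel '0.5 0 0 0 0 0 0; 0.5 0 0 0 0 0 0; 0.5 0 0 0 0 0 0' 35
python3 -c "
from h import *
plan(jp(-.005,-.003,-.019),Rj);s=status.state();print(s['tool_pos'].tolist(),s['tool_rot'].tolist())"
```

```text
t: 12.1
tool_pos: [0.576, -0.2188, 0.0639]
tool_rot: [0.117, 0.698, 0.005, 0.706]
wrist_force: [-2.2, 0.3, 5.6]
opening: 0.0687
t 12.1 pos [ 0.576  -0.2188  0.0639] jar [-0.0038 -0.0029 -0.016 ] open 0.0687 F [-2.2  0.3  5.6]
turn [-0.0133 -0.0005  0.0007] shift now [ 0.003   0.0012 -0.0001] shift after turn [ 0.003   0.0012 -0.0001]
[0.5760262707094869, -0.21877892383329667, 0.06389955202231846] [0.11724453980751706, 0.6983356716735494, 0.005295414088914528, 0.7060828323526942]
```

```bash
cat >> h.py <<'E'
G=np.array([.5760,-.2188,.0639]);GR=R.from_quat([0.11724,0.69834,0.00530,0.70608]).as_matrix()
BOWL=np.array([.537,.24])
def pour(th,hd=None,back=.02,zexit=.105):
    h=np.r_[BOWL/np.linalg.norm(BOWL),0] if hd is None else np.array([np.cos(hd),np.sin(hd),0])
    u=np.array([0,0,1.]);lid=np.cos(th)*h-np.sin(th)*u;zj=np.sin(th)*h+np.cos(th)*u
    Rt=np.c_[-zj,lid,np.cross(-zj,lid)]
    ex=np.r_[BOWL,zexit]-back*h; return ex-.076*lid+.014*zj,Rt
E
python3 -m handwheel '0.5 -0.02 0 0 0 0 0; 0.5 -0.04 0 0 0 0 0; 0.5 -0.05 0 0 0 0 0; 0.5 -0.05 0 0 0 0 0; 0.5 0 0 0 0 0 0' 35
python3 - <<'E'
from h import *
p,Rt=pour(np.radians(-10)); p[2]=.25
plan(p,Rt);plan(*pour(np.radians(55)))
print(status.state()["joint_pos"],status.state()["moment"])
E
```

```text
t: 12.72
tool_pos: [0.5745, -0.2483, 0.2245]
tool_rot: [0.116, 0.696, 0.004, 0.709]
wrist_force: [-0.1, -0.5, -4.1]
opening: 0.0692
t 12.725 pos [ 0.5745 -0.2483  0.2245] jar [-2.800e-03 -1.000e-04  1.472e-01] open 0.0692 F [-0.1 -0.5 -4.1]
turn [ 0.9766 -0.1658  0.0016] shift now [ 0.0456  0.4211 -0.196 ] shift after turn [-0.0134  0.0711 -0.4611]
t 12.725 pos [ 0.5745 -0.2483  0.2245] jar [-2.800e-03 -1.000e-04  1.472e-01] open 0.0692 F [-0.1 -0.5 -4.1]
turn [ 0.9598  0.4048 -1.0346] shift now [ 0.1236  0.4328 -0.1586] shift after turn [-0.0642  0.105  -0.4611]
[-0.61341825  0.42359951  1.41587962  0.15796599  1.37556222 -0.49031204] [-0.22595658  0.00982116  0.02399489]
```

```bash
python3 -m handwheel '0.5 0.003 0.03 -0.014 0 0 0; 0.5 0.006 0.05 -0.024 0 0 0; 0.5 0.006 0.05 -0.024 0 0 0; 0.5 0.006 0.05 -0.024 0 0 0; 0.5 0.006 0.05 -0.024 0 0 0; 0.5 0.006 0.05 -0.024 0 0 0; 0.5 0.006 0.05 -0.024 0 0 0; 0.5 0.004 0.05 -0.024 0 0 0; 0.5 0.003 0.04 -0.014 0 0 0; 0.5 0 0 0 0 0 0' 35
python3 -m handwheel '0.5 0 0 0 0.163 -0.028 0; 0.5 0 0 0 0.163 -0.028 0; 0.5 0 0 0 0.163 -0.028 0; 0.5 0 0 0 0.163 -0.028 0; 0.5 0 0 0 0.163 -0.028 0; 0.5 0 0 0 0.163 -0.028 0; 0.5 0 0 0 0 0 0' 35
python3 - <<'E'
from h import *
for a in(-10,55):
    p,Rt=pour(np.radians(a)); p[2]+=.08*(a>0);plan(p,Rt)
print(status.state()["joint_pos"])
p=read_camera("side");r=[x for x in finder.silhouettes(p,"bowl")];print([(round(x["confidence"],2),x["pixel"]) for x in r])
save(p,"s6",(90,290,200,440),3)
E
```

```text
t: 13.98
tool_pos: [0.443, 0.2037, 0.247]
tool_rot: [0.116, 0.7, 0.007, 0.705]
wrist_force: [-0.1, -0.1, -4.4]
opening: 0.069
t: 14.85
tool_pos: [0.4443, 0.2007, 0.247]
tool_rot: [0.434, 0.561, -0.333, 0.622]
wrist_force: [-0.2, -1.3, -3.6]
opening: 0.069
t 14.85 pos [0.4443 0.2007 0.247 ] jar [-0.4255 -0.1942  0.0956] open 0.069 F [-0.2 -1.3 -3.6]
turn [ 0.0001 -0.0053  0.0081] shift now [ 0.14   -0.02    0.0027] shift after turn [ 0.1399 -0.0212  0.0019]
t 14.85 pos [0.4443 0.2007 0.247 ] jar [-0.4255 -0.1942  0.0956] open 0.069 F [-0.2 -1.3 -3.6]
turn [ 0.0031 -0.0047 -1.1263] shift now [-0.0001  0.0493  0.0019] shift after turn [-0.0445  0.0211  0.0019]
[0.25692989 0.07993882 1.8367298  0.03686871 1.06183696 1.39157201]
[(0.94, [227.9, 304.3]), (0.92, [245.1, 405.5]), (0.75, [310.2, 351.1]), (0.62, [180.2, 325.7])]
```

View pics/s6.png

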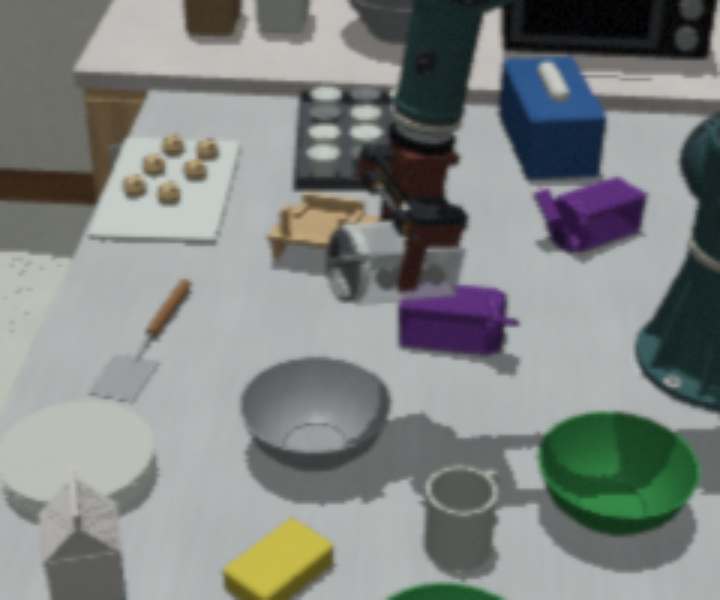

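The crop shows the jar held level-ish with the nuts inside, well short of the steel bowl, whose rim centre is at about side px (305,225). The other objects look undisturbed. I lower to pouring height, then tip.

```bash
python3 -m handwheel '0.5 0.026 0.012 0 0 0 0; 0.5 0.026 0.012 0 0 0 0; 0.5 0.026 0.011 0 0 0 0; 0.5 0 0 0 0 0 -0.15; 0.5 0 0 0 0 0 -0.15; 0.5 0 0 0 0 0 -0.15;0.5 0 0 0 0 0 0' 45
python3 - <<'E'
from h import *
plan(*pour(np.radians(55)));s=status.state();print(s["joint_pos"],BOWL-s["tool_pos"][:2])
E
```

```text
t: 15.82
tool_pos: [0.4912, 0.2215, 0.1754]
tool_rot: [0.298, 0.644, -0.462, 0.532]
wrist_force: [0.4, -0.1, -4.9]
opening: 0.0688
t 15.825 pos [0.4912 0.2215 0.1754] jar [-0.44   -0.1507  0.0203] open 0.0688 F [ 0.4 -0.1 -4.9]
turn [ 0.0047 -0.0049 -0.6789] shift now [ 0.0009 -0.0026  0.0018] shift after turn [ 0.0024 -0.0015  0.0018]
[ 0.3123253   0.47859656  1.4780137  -0.02396694  1.46515251  1.46685553] [0.04575755 0.0185282 ]
```

```bash
python3 -m handwheel '0.5 0 0 0 0 0 -0.16; 0.5 0 0 0 0 0 -0.16; 0.5 0 0 0 0 0 -0.16; 0.5 0 0 0 0 0 -0.16; 0.5 0 0 0 0 0 -0.04; 0.5 0 0 0 0 0 0; 0.5 0 0 0 0 0 0; 0.5 0 0 0 0 0 0' 45
python3 - <<'E'
from h import *
plan(*pour(np.radians(55)));s=status.state();print(s["joint_pos"],BOWL-s["tool_pos"][:2])
for n in("scene","side"):
    p=read_camera(n);print([(round(x["confidence"],2),x["pixel"],x["pixels"].sum()) for x in finder.silhouettes(p,"nut1")])
    save(p,"p_"+n,(150,270,270,430) if n=="scene" else (130,270,230,400),4)
E
```

```text
t: 16.82
tool_pos: [0.489, 0.221, 0.1788]
tool_rot: [0.069, 0.706, -0.613, 0.348]
wrist_force: [0.5, -0.7, -3.6]
opening: 0.0687
t 16.825 pos [0.489  0.221  0.1788] jar [-0.4399 -0.1529  0.0238] open 0.0687 F [ 0.5 -0.7 -3.6]
turn [ 0.0041 -0.0039 -0.0029] shift now [0.0025 0.0025 0.0023] shift after turn [0.0025 0.0025 0.0023]
[ 0.33992783  0.89131002  1.02412468 -0.0753667   2.18050751  1.47715064] [0.04800637 0.01895117]
[]
[]
```

View pics/p_side.png

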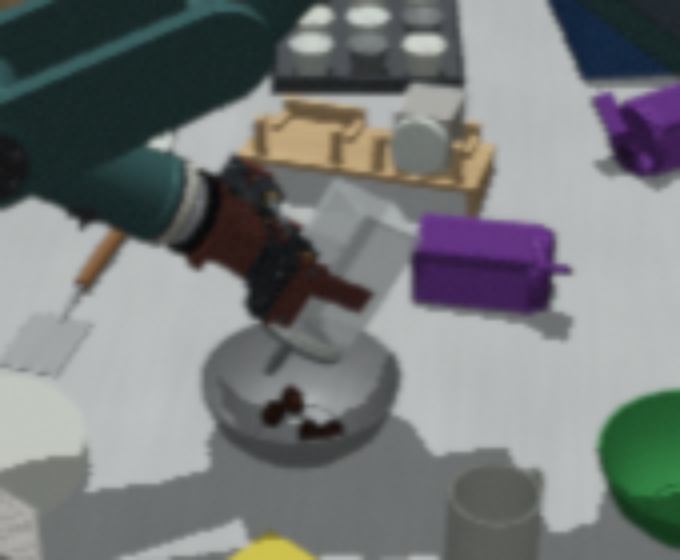

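Four dark nuts appear in the bowl at crop (272,412), (290,398), (312,430) and (330,428), and the jar looks empty. A short shake to be safe, then I tip back up and check the jar for dark blobs numerically.

```bash
python3 -m handwheel '0.5 0 -0.012 0 0 0 -0.1; 0.5 0 0.012 0 0 0 0.1; 0.5 0 -0.012 0 0 0 -0.1; 0.5 0 0.012 0 0 0 0.1; 0.5 0 0 0 0 0 0; 0.5 0 -0.02 0 0 0 0;0.5 0 -0.04 0 0 0 0;0.5 0 -0.04 0 0 0 0;0.5 0 0 0 0 0 0' 45
python3 -c "
from h import *
p,Rt=pour(np.radians(-10));p[2]=.25;plan(p,Rt)
c=read_camera('side')
im=c['img'].astype(int);m=((im.max(2)<70)&(im[...,0]>im[...,2]+8)).astype(np.uint8)
n,_,st,ce=cv2.connectedComponentsWithStats(m[150:260,270:350]);print([(int(a[4]),(b+[270,150]).round().tolist()) for a,b in zip(st[1:],ce[1:])])
save(c,'chk',(130,270,230,400),4)"
```

```text
t: 18.15
tool_pos: [0.4341, 0.1963, 0.2618]
tool_rot: [0.069, 0.705, -0.613, 0.348]
wrist_force: [0.9, -0.1, -4.6]
opening: 0.0688
t 18.15 pos [0.4341 0.1963 0.2618] jar [-0.4223 -0.2036  0.1112] open 0.0688 F [ 0.9 -0.1 -4.6]
turn [ 1.0000e-03 -5.1000e-03  1.1321e+00] shift now [-0.005   0.018   0.0021] shift after turn [0.0142 0.0122 0.0021]
[(8, [311.0, 150.0]), (255, [304.0, 165.0]), (9, [313.0, 155.0]), (9, [316.0, 163.0]), (212, [325.0, 179.0]), (43, [300.0, 231.0]), (28, [309.0, 237.0])]
```

```bash
python3 -m handwheel '0.5 0 0 0 0 0 0.162; 0.5 0 0 0 0 0 0.162; 0.5 0 0 0 0 0 0.162; 0.5 0 0 0 0 0 0.162; 0.5 0 0 0 0 0 0.162; 0.5 0 0 0 0 0 0.162; 0.5 0 0 0 0 0 0.16; 0.5 0 0 0 0 0 0' 45
python3 -c "
from h import *
plan(G-.16*GR[:,0],GR)
c=read_camera('side');save(c,'s7',(120,270,260,380),5)"
```

```text
t: 19.2
tool_pos: [0.4299, 0.1951, 0.2563]
tool_rot: [0.434, 0.561, -0.334, 0.621]
wrist_force: [0.9, -0.0, -3.2]
opening: 0.0689
t 19.2 pos [0.4299 0.1951 0.2563] jar [-0.4196 -0.2076  0.1061] open 0.0689 F [ 0.9 -0.  -3.2]
turn [-0.9794  0.164   0.0042] shift now [ 0.0234 -0.0542  0.4611] shift after turn [-0.0377 -0.4129  0.2103]
```

View pics/s7.png

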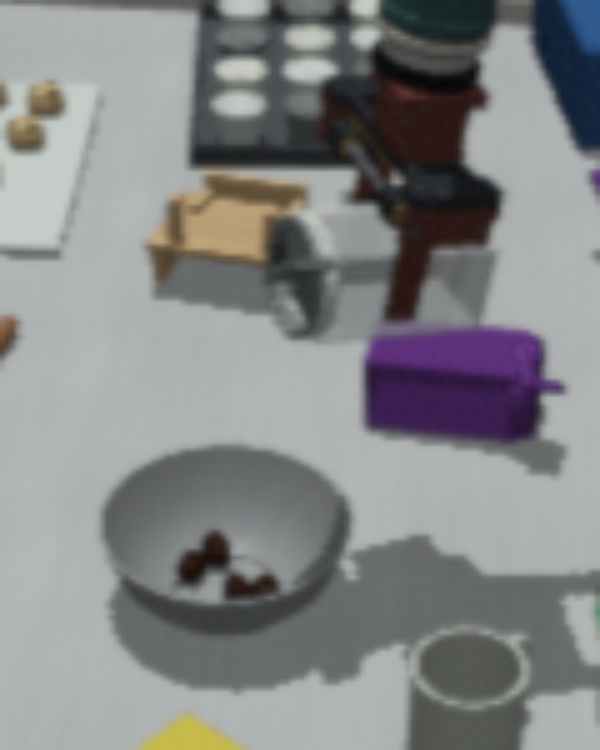

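The four nuts are in the bowl at crop (190,567), (215,547), (240,585) and (264,583), and the jar is empty. I turn back and return to the rack.

```bash
python3 -m handwheel '0.5 0 0 0 -0.163 0.0273 0.0007; 0.5 0 0 0 -0.163 0.0273 0.0007; 0.5 0 0 0 -0.163 0.0273 0.0007; 0.5 0 0 0 -0.163 0.0273 0.0007; 0.5 0 0 0 -0.163 0.0273 0.0007; 0.5 0 0 0 -0.164 0.0273 0.0007; 0.5 0 0 0 0 0 0' 45
python3 -m handwheel '0.5 -0.003 -0.03 0.015 0 0 0; 0.5 -0.005 -0.05 0.025 0 0 0; 0.5 -0.005 -0.05 0.025 0 0 0; 0.5 -0.005 -0.05 0.025 0 0 0; 0.5 -0.005 -0.05 0.025 0 0 0; 0.5 -0.005 -0.05 0.025 0 0 0; 0.5 -0.005 -0.05 0.025 0 0 0; 0.5 -0.004 -0.05 0.026 0 0 0; 0.5 0 -0.033 0.019 0 0 0; 0.5 0 0 0 0 0 0' 45
python3 -c "
from h import *
plan(G-.1*GR[:,0],GR)"
```

```text
t: 20.12
tool_pos: [0.4373, 0.1967, 0.258]
tool_rot: [0.118, 0.697, 0.005, 0.708]
wrist_force: [0.3, -0.1, -4.0]
opening: 0.0685
t: 21.38
tool_pos: [0.5786, -0.248, 0.2213]
tool_rot: [0.12, 0.696, 0.004, 0.708]
wrist_force: [-0.7, 0.4, -3.7]
opening: 0.0688
t 21.375 pos [ 0.5786 -0.248   0.2213] jar [-0.0031  0.0039  0.1439] open 0.0688 F [-0.7  0.4 -3.7]
turn [-0.005   0.0061 -0.0023] shift now [ 0.0599  0.0006 -0.0071] shift after turn [ 0.0599  0.0008 -0.0067]
```

```bash
python3 -m handwheel '0.5 0 0 -0.0065 -0.01 0.005 -0.002; 0.5 0.03 0 0 0 0 0; 0.5 0.03 0 0 0 0 0; 0.5 0.03 0 0 0 0 0; 0.5 0 0 0 0 0 0;0.5 0 0 0 0 0 0' 45
python3 -c "
from h import *
plan(G,GR)"
```

```text
t: 22.12
tool_pos: [0.5735, -0.2277, 0.1355]
tool_rot: [0.113, 0.697, 0.009, 0.708]
wrist_force: [0.1, -0.5, -4.4]
opening: 0.0688
t 22.125 pos [ 0.5735 -0.2277  0.1355] jar [-0.0072 -0.0041  0.0561] open 0.0688 F [ 0.1 -0.5 -4.4]
turn [ 0.0118  0.0025 -0.0006] shift now [ 0.0721 -0.0034  0.0011] shift after turn [ 0.0721 -0.0033  0.0013]
```

```bash
python3 -m handwheel '0.5 0.01 -0.0034 0.0015 0 0 0; 0.5 0.02 0 0 0 0 0; 0.5 0.02 0 0 0 0 0; 0.5 0.012 0 0 0 0 0;0.5 0 0 0 0 0 0' 45
python3 -c "
from h import *
plan(G,GR)"
```

```text
t: 22.75
tool_pos: [0.5755, -0.2208, 0.0722]
tool_rot: [0.114, 0.698, 0.01, 0.707]
wrist_force: [0.0, -0.5, -3.7]
opening: 0.0685
t 22.75 pos [ 0.5755 -0.2208  0.0722] jar [-0.0032 -0.0031 -0.0075] open 0.0685 F [ 0.  -0.5 -3.7]
turn [ 0.0111  0.001  -0.0013] shift now [0.0085 0.0006 0.0002] shift after turn [0.0085 0.0006 0.0002]
```

```bash
python3 -m handwheel '0.5 0.004 0 0 0 0 0; 0.5 0.003 0 0 0 0 0; 0.5 0 0 0 0 0 0' 20|sed -n 2,4p
python3 -m handwheel '0.5 0.001 0 0 0 0 0; 0.5 0 0 0 0 0 0'|sed -n 2,4p
python3 -c "
from h import *
plan(G,GR)"
```

```text
tool_pos: [0.5758, -0.2198, 0.0656]
tool_rot: [0.114, 0.698, 0.009, 0.707]
wrist_force: [-1.6, -0.3, -3.4]
tool_pos: [0.5758, -0.2196, 0.0647]
tool_rot: [0.114, 0.698, 0.009, 0.707]
wrist_force: [-1.0, 1.0, -2.9]
t 23.375 pos [ 0.5758 -0.2196  0.0647] jar [-0.0032 -0.003  -0.0151] open 0.0684 F [-1.   1.  -2.9]
turn [ 0.0112  0.0017 -0.001 ] shift now [0.001  0.0006 0.0001] shift after turn [0.001  0.0006 0.0001]
```

```bash
python3 -m handwheel '0.5 0.0012 0 0 0 0 0; 0.5 0 0 0 0 0 0'|sed -n 2,4p
python3 -m handwheel '0.5 0.0008 0 0 0 0 0; 0.5 0 0 0 0 0 0'|sed -n 2,4p
```

```text
tool_pos: [0.5758, -0.2196, 0.0638]
tool_rot: [0.114, 0.698, 0.009, 0.707]
wrist_force: [-2.7, -1.4, 1.3]
tool_pos: [0.5758, -0.2197, 0.0636]
tool_rot: [0.113, 0.698, 0.009, 0.707]
wrist_force: [-3.1, -1.7, 6.5]
```

It is seated (the bed pushes back with +6.5 N). I release, retreat, and check.

```bash
python3 -m handwheel '1 0 0 0 0 0 0; 1 0 0 0 0 0 0; 1 0 0 0 0 0 0; 1 0 0 0 0 0 0' 20|sed -n 4,5p
python3 -m handwheel '1 -0.03 0 0 0 0 0; 1 -0.05 0 0 0 0 0; 1 -0.06 0 0 0 0 0; 1 -0.03 0.05 0 0 0 0; 1 0 0.05 0 0 0 0; 1 0 0.05 0 0 0 0; 1 0 0.06 0 0 0 0; 1 0 0 0 0 0 0;1 0 0 0 0 0 0'
python3 - <<'E'
from h import *
plan(G,GR)
w=read_camera("wrist");c=read_camera("side")
a=w["img"][190:400,200:450];b=c["img"][120:190,270:370]
a=cv2.resize(a,(500,420),interpolation=2);b=cv2.resize(b,(600,420),interpolation=2)[:,:290]
cv2.imwrite("pics/fin.png",np.hstack([a,b])[:,:,::-1])
f=lambda X:((proj(w,tf(J,X))-[200,190])*2).round()
print("top",f([[.065,-.034,.034],[.065,.034,.034],[-.055,-.034,.034],[-.055,.034,.034]]).tolist());t=np.linspace(0,2*np.pi,200);d=f(np.c_[np.full(200,-.076),.044*np.cos(t),.044*np.sin(t)]);print(d.min(0),d.max(0))
for a in(1.6,1.8):print(a,f([tab(a,.064)]),((proj(c,tf(J,[tab(a)]))-[270,120])*6).round())
E
```

```text
wrist_force: [0.7, 0.3, -0.8]
opening: 0.0879
t: 25.5
tool_pos: [0.6017, -0.0441, 0.2665]
tool_rot: [0.113, 0.698, 0.01, 0.707]
wrist_force: [0.8, -0.2, -0.8]
opening: 0.0875
t 25.5 pos [ 0.6017 -0.0441  0.2665] jar [-0.213  -0.0028  0.1528] open 0.0875 F [ 0.8 -0.2 -0.8]
turn [ 0.0121  0.0015 -0.0004] shift now [ 0.1689 -0.2091  0.    ] shift after turn [ 0.169  -0.209   0.0028]
top [[187.0, 501.0], [312.0, 501.0], [182.0, 311.0], [318.0, 311.0]]
[167. 194.] [331. 288.]
1.6 [[162. 273.]] [[242. 212.]]
1.8 [[145. 261.]] [[254. 225.]]
```

View pics/fin.png

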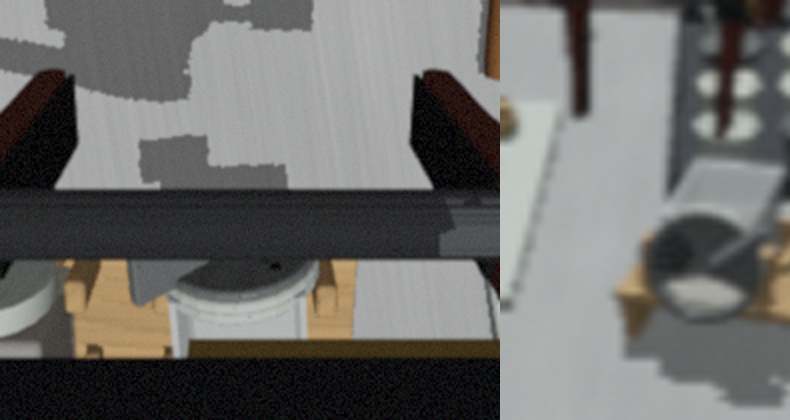

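The final view shows the dial jar lying in its slot between the posts (wall to right post about 8 px, or 4 mm). The tab is at the position predicted for dial 1.8, and the opening is at the underside. I hand in.

```bash
python3 -c "
from rig import workorder,status
print(status.state()['t']);print(workorder.finish_job())"
```

```text
25.6
the job is handed in; nothing more can be done
None
```

I turned the dial to its stop, shook all four nuts into the steel bowl, and laid the empty jar back in its own slot with the dial fully open. I handed the job in at 25.6 s.

- **Dial:** I swept the tab clockwise with about 1–2 N. I stopped when the force rose to 5.6 N and the fingers no longer advanced.
- **Nuts:** the side picture after pouring shows four nuts in the bowl and the jar empty. The nut detector found no nuts in either the scene or side view after pouring, so that count rests on the picture.
- **Jar:** the last picture shows it between its posts with about 4 mm clearance on the visible side. The tab is where I would expect it at 1.8 rad, and the gripper is clear.
- **Disagreement:** my fitted jar pose and the pictures differed by about 5–8 mm across at the lid, both before the pick-up and at the end. I laid the jar back where I gripped it, so it may lie a few millimetres from where it lay before I pushed the tab.
- **Other objects:** the plain jar, mug, sponge, spatula and bowl looked unmoved in the pictures. I did not measure them again.

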